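# Hold a parcel in the measuring corner

## Robot

A 6-joint arm with a two-finger parallel gripper is mounted at the origin on the work surface. World frame = base frame: x ahead of the robot, y to its left, z up, the work surface at z = 0. Lengths are in m, angles in degrees, forces in N, time in s.
With the tool pointing down it reaches from about 0.3 to 0.75 m from the base axis. Payload 8.5 kg.
Tool frame: the origin (TCP) lies on the centre line of the jaws, within the pads' length; the fingertips stand 17 mm ahead of it and the grasp point (between the pads) lies 2 mm behind it; z points along the fingers, y is the direction in which the jaws open and shut (so a half turn about z gives the same grasp; the last joint's range is limited). The gripper opens to 85 mm and grips with 20 to 120 N. Pads are 22 mm wide; open, the fingers measure 114 mm over their backs; the gripper's body (76 mm by 85 mm) begins 54 mm behind the grasp point. The pads swing forward as they close: fully open they stand 13 mm farther back than shut.
Start: joints at [55.044, 21.807, 74.336, -0, 83.858, -12.336], TCP at [0.212, 0.508, 0.213] pointing down, gripper open.
Joint ranges: [-178.18, 178.18], [-50.72, 133.34], [12.68, 142.11], [-81.47, 261.47], [9.98, 163.14], [-165.26, 165.26]. Speed limits (degrees/s): [136.94, 136.94, 180, 180, 180, 180].

## Interface

Orientations are given as a 3x3 rotation matrix whose columns are the frame's x, y, z axes.
In Python, from rig import env, imaging, close_job gives the robot as it stands.
- The arm moves only by the tool step_arm, never from a script. Its argument "steps" is one flat list of numbers, 7 for each row, row after row: the opening, from 0 (shut) to 1 (fully open), then the shift along the tool's x, y, z as a fraction of full scale, then the turn, a rotation vector about the tool's x, y, z as a fraction of full scale. A call has 1 to 10 rows; each row is the pose to reach, as a shift and turn from the pose commanded when the call began, along the tool's axes at that moment; what a row does not reach only later rows make up. Full scale, the value 1, is 0.3 m for a shift and 45 degrees for a turn. A row lasts 1/10 s, in which the tool goes at most 50 mm and 8.59 degrees, less where a joint would pass 70% of its speed; a pose out of reach is approached as far as the arm can. A call with a number of a shift or a turn outside -1 to 1 is refused whole. A call with a gripper value outside its range is refused whole. The fingers move at their own pace and stop on an object; "grip_force" is the grip in N (left out, the last holds). Time passes only in rows, so rows that repeat a pose let the fingers close. It gives the time, the measured TCP pose, the force and the opening at its end, in the units of the state.
- env.observe(): the state, without advancing time (a new reading comes with each control period).
- imaging.get_image(name): name is "side" or "top" or "wrist"; returns (picture, depth): 480x640x3 uint8, blue, green, red; 480x640 float32, m along the optical axis (not along the pixel's ray), 0 where there is no reading.
- imaging.get_calibration(name): a dict with "camera_matrix" (3x3 intrinsics, pixels), "world_from_camera" (4x4, takes a point from camera to world coordinates). Camera axes: x right, y down, z forward; pixel columns grow to the right and rows downward; lengths in m; the calibration is good to about 2 mm. A picture is of the moment at which its call begins: read the wrist's pose just before it. get_calibration takes no time and is no camera call; for the wrist camera it gives the pose at the moment of the call.
- close_job(): hands the job in, once; it reports no verdict.
Trained networks look in the newest picture that a camera, given by its name, has taken for a name from the list of things; names that differ only in an ending like _2 or _b are one class to them, and where a whole thing is asked for, a point or a joint stands for the part that bears it (a point fixed in the world has none). Each returns a list of dicts, best first, with "score" (0 to 1); they miss things now and then, are a little off and sometimes report something else, mostly with a low value. They report only what shows in the picture. A call takes as long as a camera call.
- imaging.spot_in(camera, target): "pixel" ([column, row] in pixels, amid what is visible of it).
- imaging.regions_of(camera, target): "mask" (480x640 bool, what is visible of it) and "pixel" ([column, row] in pixels, amid what is visible of it).
- imaging.pinpoint(camera, target): "pixel" ([column, row] in pixels: a listed point, or the origin of a listed thing).
The state is a dict: "time_s": time; "q": joint angles; "qvel": joint speeds; "joint_efforts": joint torques, N m; "position": TCP position; "tool_rot": TCP orientation; "ft_force": force on the tool from outside, world axes, zero at the start; "wrist_torque": the same for the moment, N m; "grip_width": finger opening in m.
Only numpy, scipy, OpenCV 4.12 (cv2) and the standard library are available. Lean on these libraries where they do the work, as an engineer would, in place of code of your own. Each camera call takes 0.05 s, during which the arm holds its last target.

## Task

At the break-room mail counter, first set the measuring stand's size slide so that its white line is in line with the green clip, while the parcel is still off the stand. Then stand the brown parcel with the blue tape flat on the stand's plate, its long side along the back fence, and press it squarely into the corner so it touches both fences at once; finish while still holding it pressed there. Leave the slide at its mark and all the other things where they are.

Things in the scene. Friction and masses are not known exactly. Their poses are not given: they have to be found in the camera images.
- size_slide (a joint): slide of the measuring stand: value in m, 0 at the -y (right) end of its track to 0.12 at the +y (left) end, growing along the stand's +y axis; it stays where it is left (sliding friction about 1.5 N)
- slide_top (a point): centre of the top of the slide's black grip (28 mm along the stand's x, 20 mm along y, 40 mm tall, white line across its top along x); the track it runs on is 42 mm wide, its surface 40 mm below this point; the grip's axes are the stand's
- clip_mark (a point): top centre of the small green clip (16 mm along x, 8 mm along y, 18 mm tall) beside the track on the stand's plate, 31 mm to the +x side of the slide's line of travel, axes those of the stand; the slide is on the mark when its centre has the same position along the stand's y as this point
- corner (a point): the measuring corner of the stand: the point on the upper face of its grey base plate where the inner faces of the two fences meet. Its axes are the stand's: x points out through the back fence, y out through the side fence, z up; the open plate lies to -x and -y. Plate 240 mm (x) by 260 mm (y), 6 mm thick, fixed to the counter. The parcel pressed home has its centre at x -28, y -55, z +42.5 mm from here. The slide's line of travel is at x -185 mm, between y -192 and y -72 mm
- fence_back: aluminium back fence (far side from the robot), 250 mm long along the stand's y, 12 mm thick, 45 mm tall above the plate; origin at the foot of the middle of its inner face, fence body to +x
- fence_side: aluminium side fence (left, +y side), 205 mm long along the stand's x, 12 mm thick, 45 mm tall above the plate, blue patch on its outer face; origin at the foot of the middle of its inner face, fence body to +y
- parcel_mid (a point): centre of the parcel: brown cardboard carton with blue tape along its top and a paper label, 56 mm (its x) by 110 mm (its y, the long side) by 85 mm tall (z), about 0.22 to 0.45 kg, rigid, standing on the counter; may be either way round
- parcel_white: the other carton, white with red tape, same size as the parcel, not to be moved; origin at the centre of its underside
- mug: blue mug, 80 mm across, 95 mm tall, bystander; origin under its centre
- cups: stack of white paper cups, 77 mm across, 100 mm tall, bystander; origin under its centre
- jar: amber jar with red cap, 70 mm across, 110 mm tall, bystander; origin under its centre
- tape_roll: clear tape roll lying flat, 90 mm across, 48 mm tall, bystander; origin under its centre
- stapler: red and black stapler, 35 by 140 mm, 48 mm tall, bystander; origin under its centre
- spoon: steel serving spoon, 200 mm long, bystander; origin under its middle

How it is judged (in metres and radians):
On the way, in this order (a step that is already met when the one before it is completed fails the run):
1. the slide stands at the green clip while the parcel is still off the stand (y of slide_top in the frame of clip_mark between -0.005 and 0.005 m and horizontal distance between parcel_mid and corner above 0.15 m), for 0.2 s.
2. the parcel stands on the plate, pressed against both fences by the fingers (x of parcel_mid in the frame of corner between -0.031 and -0.025 m and y of parcel_mid in the frame of corner between -0.058 and -0.052 m and z of parcel_mid in the frame of corner between 0.0385 and 0.0475 m and angle between the y axis of parcel_mid and the y axis of corner, either way round below 0.06 rad and angle between parcel_mid's own z axis and vertical below 0.06 rad and contact force between parcel and fence_back above 1 N and contact force between parcel and fence_side above 1 N and contact force between the fingers and parcel above 1 N and linear speed of parcel below 0.02 m/s), for 0.3 s.
At the end, for the whole second after the job is handed in: Parcel flat on the plate, long side along the back fence, within 3 mm of its exact place in the corner (-4/+5 mm in height), square and upright to 0.06 rad, still; fingers press it and it presses each fence with over 1 N; slide within 5 mm of the clip (all of step 2 and y of slide_top in the frame of clip_mark between -0.005 and 0.005 m); the arm keeps its last pose, push and grip.
It fails at once if one of the other things (white carton, mug, cups, jar, tape roll, stapler, spoon) was moved by more than 25 mm (distance of any of parcel_white, mug, cups, jar, tape_roll, stapler, spoon from where it was at the start of the episode above 0.025 m).
It also fails if it takes over 70 s, if anything falls off the work surface, if the arm or the gripper's body presses on something with over 40 N, if the wrist force passes 120 N, or if a joint passes its speed limit or range.

## Working session

There is one attempt and no reset: what is moved stays moved. The work goes in short steps, Python scripts to look and compute and a tool call to move; the robot and the scene stay as the last step left them, time stands still between calls to the robot, and variables do not carry over. Pictures are saved under pics/ and viewed, and the job is handed in when it is done.

Besides the shell and the picture viewer there is one more tool, called after "Emit:" by a JSON object that holds its "api" and its "payload". step_arm: Moves the arm, as the interface text tells. Shift numbers are shares of 0.3 m and turn numbers shares of 45 degrees, none past 1 either way. Its arguments: {"type":"object","properties":{"steps":{"type":"array","items":{"type":"number"}},"grip_force":{"type":"number"}},"required":["steps"]}

```bash
ls; mkdir -p pics
python3 - <<'E'
from rig import env, imaging
import cv2
s=env.observe(); print({k:s[k] for k in ('time_s','position','tool_rot','ft_force','grip_width')})
for n in ('top','side'):
    im,d=imaging.get_image(n); cv2.imwrite(f'pics/{n}0.png',im)
    c=imaging.get_calibration(n); print(n,c['camera_matrix'],c['world_from_camera'])
E
```

```text
pics
{'time_s': 0.0, 'position': array([0.21136565, 0.50743398, 0.21241721]), 'tool_rot': array([[-9.23065233e-01,  3.84642516e-01, -8.42494014e-04],
       [ 3.84643296e-01,  9.23064565e-01, -1.15929218e-03],
       [ 3.31763308e-04, -1.39416198e-03, -9.99998973e-01]]), 'ft_force': array([ 0.59865368, -0.61799963, -0.55353968]), 'grip_width': 0.08538152663441022}
top [[458.49412013   0.         323.19607064]
 [  0.         458.49412013 237.21891127]
 [  0.           0.           1.        ]] [[ 2.00070210e-03 -9.98986409e-01  4.49683393e-02  5.51788972e-01]
 [-9.99997876e-01 -2.02090536e-03 -4.03820495e-04  1.40537783e-02]
 [ 4.94287944e-04 -4.49674359e-02 -9.98988331e-01  1.03722655e+00]
 [ 0.00000000e+00  0.00000000e+00  0.00000000e+00  1.00000000e+00]]
side [[448.99249038   0.         319.54377244]
 [  0.         448.99249038 248.08356005]
 [  0.           0.           1.        ]] [[-0.99486878 -0.07005624  0.07299474  0.52963919]
 [-0.10108603  0.7183072  -0.68834322  0.67467003]
 [-0.00420991 -0.69218992 -0.72170311  0.7456822 ]
 [ 0.          0.          0.          1.        ]]
```

View pics/top0.png

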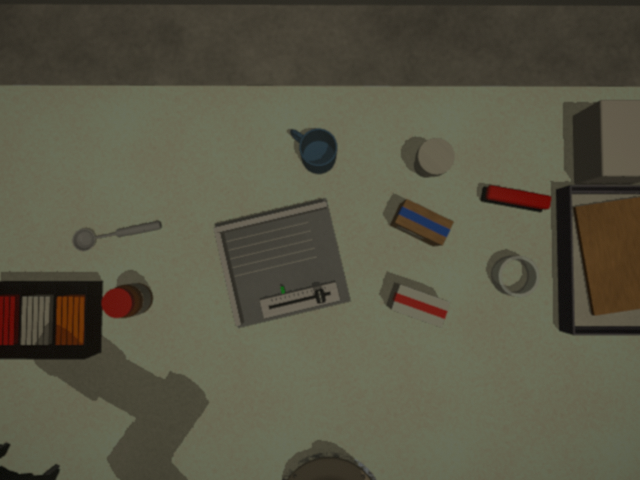

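View pics/side0.png

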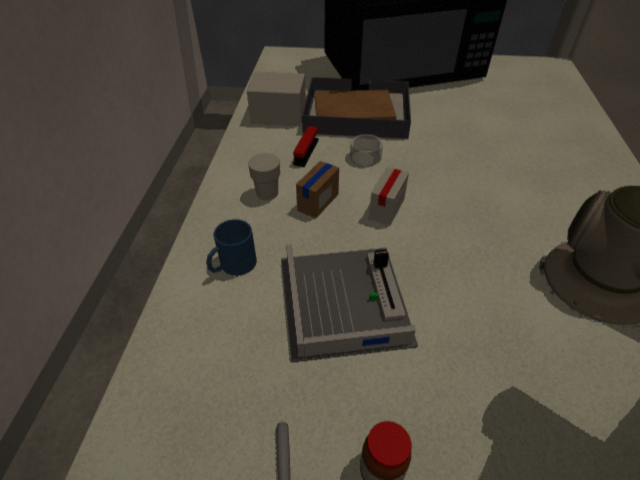

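The top view shows the stand with its corner at about (218,227), the slide at (320,296) and the clip at (282,290). The parcel is at (423,222), with the white carton at (418,304).

```bash
cat > h.py <<'E'
import numpy as np, cv2
from rig import env, imaging
def ray(n,px,z):
    c=imaging.get_calibration(n);K=c['camera_matrix'];T=c['world_from_camera']
    d=T[:3,:3]@np.linalg.inv(K)@np.array([px[0],px[1],1.]);o=T[:3,3]
    return o+d*(z-o[2])/d[2]
def cloud(n,dep):
    c=imaging.get_calibration(n);K=c['camera_matrix'];T=c['world_from_camera']
    v,u=np.mgrid[:480,:640]
    P=np.stack([(u-K[0,2])/K[0,0]*dep,(v-K[1,2])/K[1,1]*dep,dep],-1)
    return P@T[:3,:3].T+T[:3,3]
E
python3 - <<'E'
from h import *
np.set_printoptions(precision=4,suppress=True)
Z=dict(slide_top=.046,clip_mark=.024,corner=.006,fence_back=.006,fence_side=.006,parcel_mid=.0425,parcel_white=0,mug=0,cups=0)
# top
for cam in ('top','side'):
    im,d=imaging.get_image(cam); P=cloud(cam,d)
    for t,z in Z.items():
        for r in imaging.pinpoint(cam,t)[:2]:
            u,v=np.round(r['pixel']).astype(int)
            print(cam,t,round(r['score'],2),np.round(r['pixel'],1),ray(cam,r['pixel'],z), P[v,u])
    for t in ('parcel_mid','parcel_white'):
        for r in imaging.regions_of(cam,t)[:2]:
            m=r['mask']&(d>0);q=P[m];zt=np.percentile(q[:,2],90)
            q=q[q[:,2]>0.07]
            rect=cv2.minAreaRect((q[:,:2]*1000).astype(np.float32)) if len(q)>3 else None
            print(cam,t,round(r['score'],2),m.sum(),zt,rect)
E
```

```text
top slide_top 0.65 [319.3 293.4] [0.4754 0.0218 0.046 ] [0.4774 0.0223 0.0615]
top corner 0.87 [226.9 232.3] [0.6089 0.2305 0.006 ] [0.6094 0.23   0.0077]
top fence_back 0.61 [273.8 222.1] [0.6321 0.1251 0.006 ] [0.6323 0.1246 0.0063]
top fence_side 0.62 [234.3 274. ] [0.5152 0.2129 0.006 ] [0.5152 0.2137 0.0052]
top parcel_mid 0.74 [418.7 223.5] [ 0.6269 -0.194   0.0425] [ 0.6227 -0.186   0.0837]
top parcel_white 0.77 [413.3 303.7] [ 0.4492 -0.1894  0.    ] [ 0.4572 -0.1717  0.0872]
top mug 0.68 [316.3 154.7] [0.787  0.0298 0.    ] [0.7854 0.0304 0.0042]
top cups 0.8 [425.  165.4] [ 0.7629 -0.2182  0.    ] [ 0.744  -0.1965  0.0972]
top parcel_mid 0.58 1826 0.08680301992159623 ((627.0701293945312, -196.90414428710938), (110.8350601196289, 56.77806091308594), 63.95916748046875)
top parcel_white 0.69 1564 0.08706137083673475 ((452.9505310058594, -188.00296020507812), (111.39361572265625, 55.168121337890625), 69.99234771728516)
top parcel_white 0.44 1715 0.08685165989028125 ((627.0247802734375, -196.80825805664062), (110.79273223876953, 56.42832565307617), 64.29672241210938)
side slide_
[... 534 characters left out ...]
.5126 0.2277 0.026 ]
side parcel_mid 0.64 [317.6 191.7] [ 0.625  -0.1873  0.0425] [ 0.6196 -0.147   0.0746]
side parcel_white 0.71 [389.3 210.2] [ 0.4447 -0.1841  0.    ] [ 0.451  -0.1275  0.0497]
side mug 0.63 [236.8 263.9] [0.7836 0.0299 0.    ] [0.7698 0.064  0.0391]
side cups 0.87 [265.3 195. ] [ 0.7646 -0.2129  0.    ] [ 0.7599 -0.1921  0.0174]
side parcel_mid 0.59 1710 0.08550461932614262 ((626.3995971679688, -194.623291015625), (110.43568420410156, 59.15946960449219), 62.9279899597168)
side parcel_mid 0.24 11956 0.049673021109101934 None
side parcel_white 0.65 1604 0.08566392703654188 ((452.3998107910156, -185.3958282470703), (113.87029266357422, 56.91314697265625), 70.37091064453125)
```

```bash
cat > fit.py <<'E'
from h import *
from scipy.optimize import least_squares
np.set_printoptions(precision=4,suppress=True)
im,d=imaging.get_image('top');P=cloud('top',d)
x,y,z=P[...,0],P[...,1],P[...,2]
roi=(x>.38)&(x<.69)&(y>-.04)&(y<.27)&(d>0)
m=roi&(z>.04)&(z<.056)
# split into back/side fence by initial stand frame
c0=np.array([.609,.2305]);th=np.deg2rad(12)
def fr(q,c,t):
    ex=np.array([np.cos(t),np.sin(t)]);ey=np.array([-np.sin(t),np.cos(t)])
    return np.stack([(q-c)@ex,(q-c)@ey],-1)
q=P[m][:,:2]
def dist(p,w=None):
    L=fr(q,p[:2],p[2])
    # fences' centrelines
    b=np.hypot(L[:,0]-6, np.maximum(0,np.maximum(L[:,1]-12,-250-L[:,1])))
    return L
def box(L,x0,x1,y0,y1):
    return np.hypot(np.maximum(0,np.maximum(x0-L[:,0],L[:,0]-x1)),np.maximum(0,np.maximum(y0-L[:,1],L[:,1]-y1)))
def res(p):
    L=fr(q,p[:2],p[2])
    return np.minimum(np.where(box(L,0,.012,-.25,.012)<.03,np.abs(L[:,0]-.006),9),np.where(box(L,-.205,0.012,0,.012)<.03,np.abs(L[:,1]-.006),9)).clip(0,.03)
best=None
for t in np.deg2rad(np.arange(-5,30,2.5)):
    r=least_squares(res,[*c0,t],loss='soft_l1',f_scale=.003)
    if best is None or r.cost<best.cost:best=r
p=best.x;print('corner',p[:2],'yaw',np.rad2deg(p[2]),best.cost,m.sum())
L=fr(P[roi][:,:2],p[:2],p[2]);zz=z[roi]
s=(zz>.04)&(L[:,0]<-.12)&(L[:,1]<-.03)
print('slide pts',s.sum(),L[s].mean(0),L[s].min(0),L[s].max(0),zz[s].max())
print('plate z',np.median(zz[(abs(L[:,0]+.08)<.04)&(abs(L[:,1]+.12)<.06)]))
hsv=cv2.cvtColor(im,cv2.COLOR_BGR2HSV)
g=roi&(hsv[...,0]>45)&(hsv[...,0]<80)&(hsv[...,1]>150)
print('clip',g.sum(),fr(P[g][:,:2],p[:2],p[2]).mean(0),P[g].mean(0))
np.save('stand.npy',p)
big=cv2.resize(im[190:340,200:360],None,fx=4,fy=4,interpolation=cv2.INTER_CUBIC);cv2.imwrite('pics/crop.png',cv2.convertScaleAbs(big,alpha=1.8))
E
python3 fit.py
```

```text
corner [0.6075 0.2356] yaw 13.454099409394146 0.00677521364203303 1312
slide pts 124 [-0.1835 -0.1776] [-0.1982 -0.1875] [-0.1703 -0.1677] 0.06437820359305213
plate z 0.005973477096138491
clip 20 [-0.1525 -0.0996] [0.4823 0.1032 0.0236]
```

View pics/crop.png

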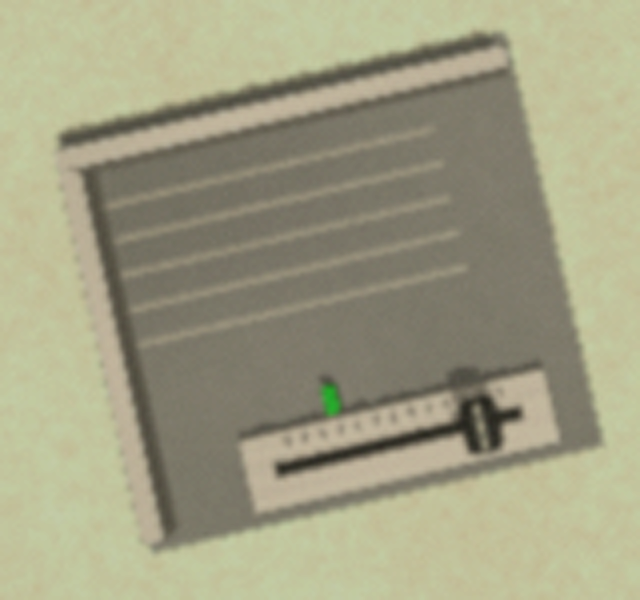

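```bash
cat >> h.py <<'E'
p=None
def st(lx,ly):
    p=np.load('stand.npy');c,s=np.cos(p[2]),np.sin(p[2])
    return np.array([p[0]+c*lx-s*ly,p[1]+s*lx+c*ly])
def loc(xy):
    p=np.load('stand.npy');c,s=np.cos(p[2]),np.sin(p[2]);d=np.array(xy)-p[:2]
    return np.array([c*d[0]+s*d[1],-s*d[0]+c*d[1]])
def plan(pos,yaw):
    """shift fractions and turn fractions for tool-down, tool y at yaw deg"""
    from scipy.spatial.transform import Rotation as Ro
    s=env.observe();R=s['tool_rot'];a=np.deg2rad(yaw)
    y=np.array([np.cos(a),np.sin(a),0]);z=np.array([0,0,-1.]);Rt=np.stack([np.cross(y,z),y,z],1)
    sh=R.T@(np.array(pos)-s['position'])/0.3
    rv=Ro.from_matrix(R.T@Rt).as_rotvec(degrees=True)/45
    print('t',round(s['time_s'],2),'pos',s['position'].round(4),'yaw',np.rad2deg(np.arctan2(R[1,1],R[0,1])).round(2),'F',s['ft_force'].round(2),'w',round(s['grip_width'],4))
    print('shift',sh.round(4),'turn',rv.round(4))
E
python3 - <<'E'
from h import *
p=np.load('stand.npy');print(st(-.1845,-.1776))
plan([.33,.25,.21],103.45)
E
```

```text
[0.46938808 0.01991288]
t 1.35 pos [0.2115 0.5077 0.213 ] yaw 67.38 F [ 0.61 -0.27  0.46] w 0.0855
shift [-0.6949 -0.6409  0.01  ] turn [-0.     -0.     -0.8016]
```

Emit:
{"api": "step_arm", "payload": {"steps": [1,-0.695,-0.641,0.01,0,0,-0.802,1,-0.695,-0.641,0.01,0,0,-0.802,1,-0.695,-0.641,0.01,0,0,-0.802,1,-0.695,-0.641,0.01,0,0,-0.802,1,-0.695,-0.641,0.01,0,0,-0.802,1,-0.695,-0.641,0.01,0,0,-0.802,1,-0.695,-0.641,0.01,0,0,-0.802,1,-0.695,-0.641,0.01,0,0,-0.802]}}

```text
time_s: 2.15
position: [0.3306, 0.2491, 0.2102]
tool_rot: [[-0.973, -0.23, 0.0], [-0.23, 0.973, 0.0], [-0.0, 0.0, -1.0]]
ft_force: [0.0, 0.6, -0.3]
grip_width: 0.0856
```

Run:
```python
from h import *
plan([.4694,.0199,.18],103.45)
```

```text
t 2.15 pos [0.3306 0.2491 0.2102] yaw 103.28 F [ 0.03  0.56 -0.33] w 0.0856
shift [-0.2747 -0.85    0.1006] turn [ 0.0002  0.0004 -0.0037]
```

Emit:
{"api": "step_arm", "payload": {"steps": [1,-0.275,-0.85,0.1,0,0,-0.004,1,-0.275,-0.85,0.1,0,0,-0.004,1,-0.275,-0.85,0.1,0,0,-0.004,1,-0.275,-0.85,0.1,0,0,-0.004,1,-0.275,-0.85,0.1,0,0,-0.004,1,-0.275,-0.85,0.1,0,0,-0.004,1,-0.275,-0.85,0.1,0,0,-0.004,1,-0.275,-0.85,0.1,0,0,-0.004]}}

```text
time_s: 2.95
position: [0.4694, 0.0227, 0.1799]
tool_rot: [[-0.971, -0.237, -0.001], [-0.237, 0.971, 0.001], [0.001, 0.001, -1.0]]
ft_force: [0.2, 0.6, -0.0]
grip_width: 0.0853
```

Run:
```python
from h import *
plan([.4694,.0199,.05],103.45)
im,d=imaging.get_image('wrist');cv2.imwrite('pics/w1.png',im);P=cloud('wrist',d)
for t,z in (('slide_top',.063),('clip_mark',.024)):
    for r in imaging.pinpoint('wrist',t)[:2]:
        u,v=np.round(r['pixel']).astype(int);w=ray('wrist',r['pixel'],z)
        print(t,r['score'],r['pixel'],w,loc(w[:2]),P[v,u])
x,y,z=P[...,0],P[...,1],P[...,2]
L=np.stack([(loc(q)) for q in P[...,:2].reshape(-1,2)[::1]]).reshape(480,640,2)
s=(d>0)&(z>.05)&(z<.08)&(abs(L[...,0]+.185)<.03)&(abs(L[...,1]+.177)<.03)
print('slide',s.sum(),np.percentile(L[s],[2,98],axis=0) if s.any() else 0,np.median(z[s]))
hsv=cv2.cvtColor(im,cv2.COLOR_BGR2HSV)
g=(d>0)&(hsv[...,0]>45)&(hsv[...,0]<80)&(hsv[...,1]>150)&(abs(L[...,0]+.154)<.03)
g2=g&(z>.015)
print('clip',g.sum(),L[g2].mean(0),np.percentile(L[g2],[3,97],axis=0),np.percentile(z[g],[10,50,95]))
```

```text
t 2.95 pos [0.4694 0.0227 0.1799] yaw 103.72 F [ 0.18  0.63 -0.01] w 0.0853
shift [ 0.002  -0.0093  0.4329] turn [ 0.0009 -0.0007  0.0059]
slide_top 0.76 [318.4, 227.2] [0.47192362 0.01939661 0.063     ] [-0.18215417 -0.17869204] [0.47205864 0.01907472 0.06212275]
clip_mark 0.66 [400.3, 245.7] [0.48282465 0.10292326 0.024     ] [-0.15211845 -0.09999395] [0.38912158 0.00337023 0.34230426]
clip_mark 0.24 [376.1, 363.9] [0.62039376 0.11943417 0.024     ] [-0.01448317 -0.11594385] [0.63297782 0.12573459 0.00654281]
slide 785 [[-0.19815487 -0.18665318]
 [-0.17173159 -0.16734908]] 0.061557704371422606
clip 10 [-0.1554362  -0.11341107] [[-0.17001977 -0.19990582]
 [-0.1492528  -0.09702512]] [0.02492003 0.02548725 0.16058679]
```

View pics/w1.png

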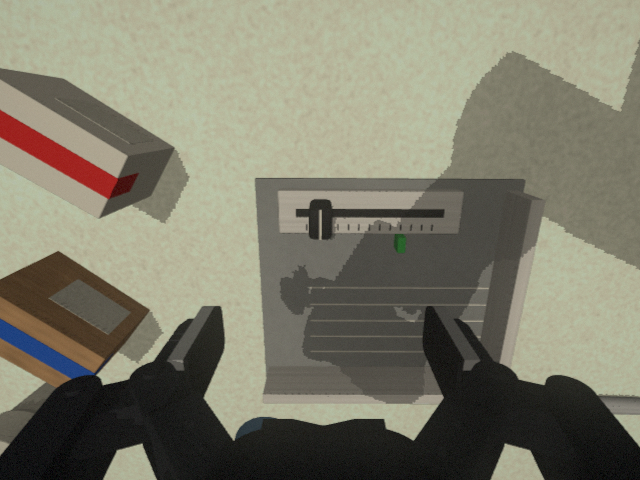

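The wrist view shows the slide at (320,220) and the clip at (400,244). In the stand's frame that is slide y −0.177 and clip y −0.0998, which agrees with the top view. Next I descend and grip the slide.

Emit:
{"api": "step_arm", "payload": {"steps": [1,0.002,-0.009,0.15,0,0,0.006,1,0.002,-0.009,0.3,0,0,0.006,1,0.002,-0.009,0.43,0,0,0.006,1,0.002,-0.009,0.43,0,0,0.006,0,0.002,-0.009,0.43,0,0,0.006,0,0.002,-0.009,0.43,0,0,0.006,0,0.002,-0.009,0.43,0,0,0.006,0,0.002,-0.009,0.43,0,0,0.006,0,0.002,-0.009,0.43,0,0,0.006,0,0.002,-0.009,0.43,0,0,0.006], "grip_force": 20}}

```text
time_s: 4.1
position: [0.4698, 0.0184, 0.0513]
tool_rot: [[-0.973, -0.231, 0.001], [-0.231, 0.973, -0.0], [-0.0, -0.0, -1.0]]
ft_force: [-0.7, 0.8, -0.2]
grip_width: 0.0003
```

Run:
```python
from h import *
s=env.observe();print(loc(s['position'][:2]))
t=st(-.185,-.0998)
plan([*t,.05],103.45)
```

```text
[-0.18443766 -0.17915838]
t 4.1 pos [0.4698 0.0184 0.0513] yaw 103.38 F [-0.74  0.82 -0.19] w 0.0003
shift [0.0022 0.2645 0.0044] turn [-0.0003  0.0006 -0.0016]
```

Run:
```python
from h import *
im,d=imaging.get_image('wrist');cv2.imwrite('pics/w2.png',im)
im,d=imaging.get_image('side');cv2.imwrite('pics/s2.png',cv2.resize(im[180:400,240:470],None,fx=3,fy=2.7))
print(env.observe()['ft_force'],env.observe()['grip_width'])
```

```text
[-0.38322863 -0.14961597  1.03105823] -0.0002354990705359666
```

View pics/w2.png

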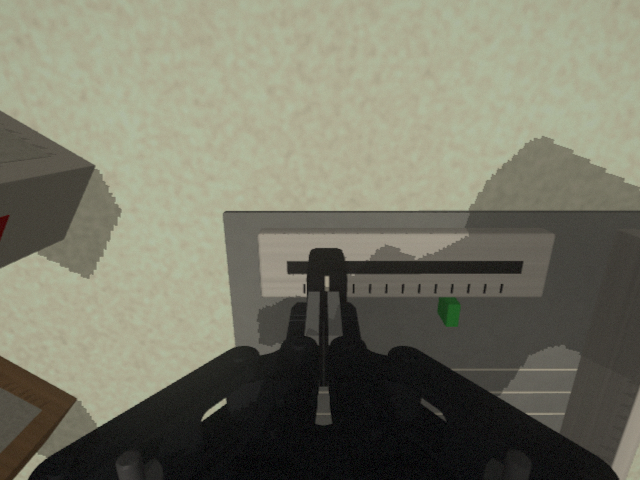

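View pics/s2.png

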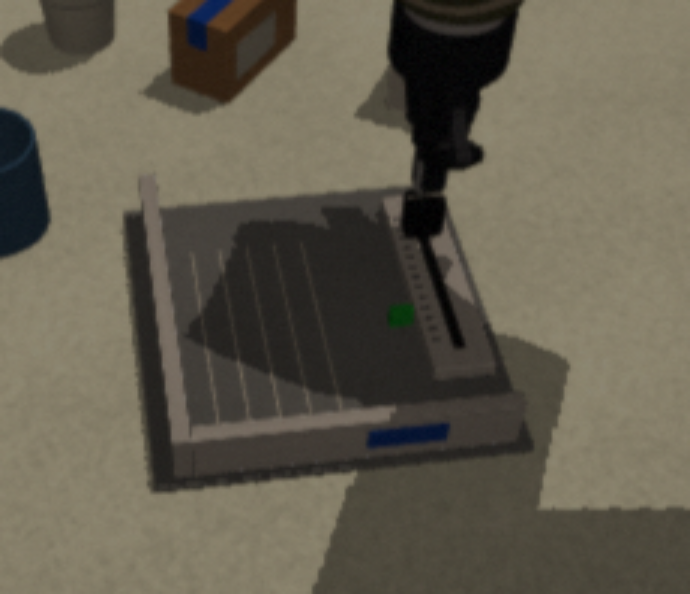

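Run:
```python
from h import *
np.set_printoptions(precision=4,suppress=True)
im,d=imaging.get_image('wrist');P=cloud('wrist',d)
print(imaging.get_calibration('wrist'))
for v in range(240,345,6):
    print(v,[ (u,P[v,u].round(3).tolist(),loc(P[v,u,:2]).round(3).tolist()) if d[v,u]>0 else (u,None) for u in (313,325,338)])
cv2.imwrite('pics/w3.png',cv2.convertScaleAbs(cv2.resize(im[230:430,240:410],None,fx=3.5,fy=3),alpha=2.5,beta=20))
im,d=imaging.get_image('top');P=cloud('top',d);cv2.imwrite('pics/t3.png',cv2.convertScaleAbs(cv2.resize(im[190:340,200:360],None,fx=4,fy=4),alpha=2))
```

```text
{'camera_matrix': array([[349.2781,   0.    , 323.1339],
       [  0.    , 349.2781, 238.3014],
       [  0.    ,   0.    ,   1.    ]]), 'world_from_camera': array([[-0.2317,  0.9218,  0.3107,  0.3895],
       [ 0.9728,  0.2199,  0.0728, -0.0006],
       [-0.0012,  0.3191, -0.9477,  0.2133],
       [ 0.    ,  0.    ,  0.    ,  1.    ]])}
240 [(313, [0.455, 0.009, 0.021], [-0.201, -0.185]), (325, [0.453, 0.015, 0.021], [-0.201, -0.178]), (338, [0.452, 0.023, 0.02], [-0.201, -0.171])]
246 [(313, [0.458, 0.01, 0.021], [-0.198, -0.185]), (325, [0.456, 0.016, 0.022], [-0.198, -0.178]), (338, [0.455, 0.024, 0.022], [-0.198, -0.171])]
252 [(313, [0.459, 0.01, 0.03], [-0.197, -0.185]), (325, [0.456, 0.016, 0.034], [-0.199, -0.178]), (338, [0.455, 0.023, 0.032], [-0.198, -0.171])]
258 [(313, [0.458, 0.01, 0.04], [-0.197, -0.185]), (325, [0.456, 0.016, 0.042], [-0.198, -0.178]), (338, [0.455, 0.023, 0.042], [-0.198, -0.171])]
264 [(313, [0.458, 0.01, 0.049], [-0.198, -0.184]), (325, [0.456, 0.016, 0.049], [-0.198, -0.178]), (338, [0.455, 0.023, 0.049], [-0.198, -0.172])]
270 [(313, [0.458, 0.0
[... 1203 characters left out ...]
 -0.183]), (325, [0.458, 0.016, 0.098], [-0.196, -0.178]), (338, [0.457, 0.021, 0.097], [-0.196, -0.173])]
324 [(313, [0.459, 0.012, 0.102], [-0.196, -0.183]), (325, [0.459, 0.016, 0.101], [-0.196, -0.178]), (338, [0.457, 0.021, 0.102], [-0.196, -0.174])]
330 [(313, [0.459, 0.012, 0.105], [-0.196, -0.183]), (325, [0.459, 0.017, 0.104], [-0.195, -0.178]), (338, [0.458, 0.021, 0.104], [-0.195, -0.174])]
336 [(313, [0.46, 0.012, 0.108], [-0.196, -0.183]), (325, [0.459, 0.017, 0.108], [-0.195, -0.178]), (338, [0.458, 0.021, 0.108], [-0.196, -0.174])]
342 [(313, [0.459, 0.012, 0.113], [-0.196, -0.183]), (325, [0.462, 0.017, 0.108], [-0.193, -0.178]), (338, [0.456, 0.02, 0.114], [-0.197, -0.174])]
```

View pics/w3.png

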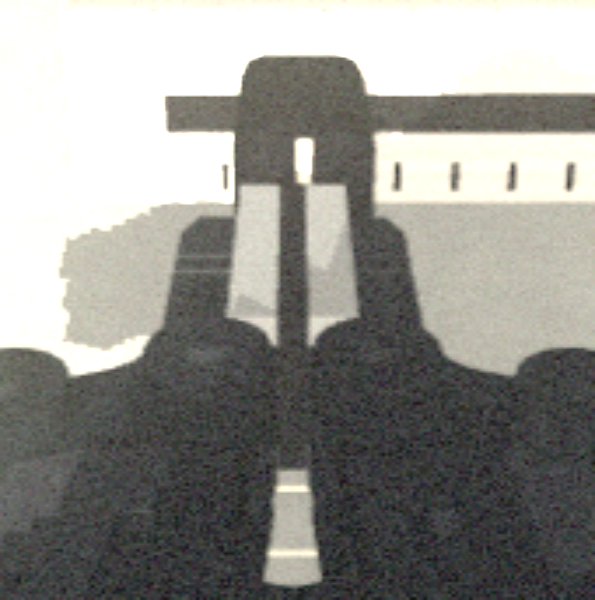

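View pics/t3.png

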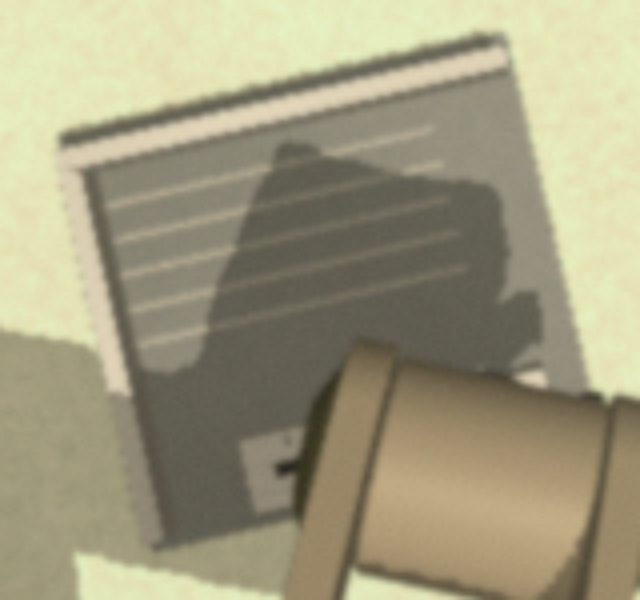

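The fingers closed above the slide. Depth puts their tips at z≈0.077, while the slide's top is at 0.062, so the tips are higher than the TCP figures imply. I'll open and check with the side camera before lowering.

Emit:
{"api": "step_arm", "payload": {"steps": [0.6,0,0,0,0,0,0,0.6,0,0,0,0,0,0,0.6,0,0,0,0,0,0,0.6,0,0,0,0,0,0]}}

```text
time_s: 4.7
position: [0.4697, 0.0184, 0.051]
tool_rot: [[-0.973, -0.231, -0.0], [-0.231, 0.973, 0.0], [0.0, 0.0, -1.0]]
ft_force: [-0.0, 0.3, -0.3]
grip_width: 0.0511
```

Run:
```python
from h import *
s=env.observe();print(s['position'],s['ft_force'],s['grip_width'],s['q'])
im,d=imaging.get_image('wrist');P=cloud('wrist',d)
L=np.stack([loc(q) for q in P[...,:2].reshape(-1,2)]).reshape(480,640,2)
m=(d>0)&(d<.3)&(P[...,2]>.064)
for lo,hi in ((-.26,-.185),(-.175,-.08)):
    k=m&(L[...,1]>lo)&(L[...,1]<hi)&(abs(L[...,0]+.185)<.02)
    print(k.sum(),np.percentile(P[k][:,2],[0,1,5,20]),np.percentile(L[k],[2,98],axis=0))
cv2.imwrite('pics/w4.png',cv2.convertScaleAbs(im,alpha=2))
im,d=imaging.get_image('side');P=cloud('side',d)
L=np.stack([loc(q) for q in P[...,:2].reshape(-1,2)]).reshape(480,640,2)
k=(d>0)&(P[...,2]>.064)&(P[...,2]<.13)&(abs(L[...,0]+.185)<.025)&(abs(L[...,1]+.178)<.06)
print(k.sum(),np.percentile(P[k][:,2],[0,1,5,20]),np.percentile(L[k],[2,98],axis=0))
cv2.imwrite('pics/s4.png',cv2.convertScaleAbs(cv2.resize(im[180:330,320:440],None,fx=4,fy=4),alpha=3))
```

```text
[0.46971654 0.01842273 0.0510039 ] [-0.00235087  0.28842515 -0.28603825] 0.051084844574908465 [-1.22291974e+01  2.54129761e+01  1.00306003e+02  3.52467898e-04
  5.42839600e+01 -1.15605038e+02]
25140 [0.0734507  0.08241544 0.09869619 0.12707875] [[-0.20393199 -0.24095943]
 [-0.17585416 -0.18692762]]
25685 [0.07364624 0.08237801 0.09909956 0.1271414 ] [[-0.20388973 -0.17299051]
 [-0.17581622 -0.1170973 ]]
288 [0.07156318 0.07312594 0.07626607 0.08597811] [[-0.1953974  -0.22774129]
 [-0.17290437 -0.11971495]]
```

View pics/w4.png

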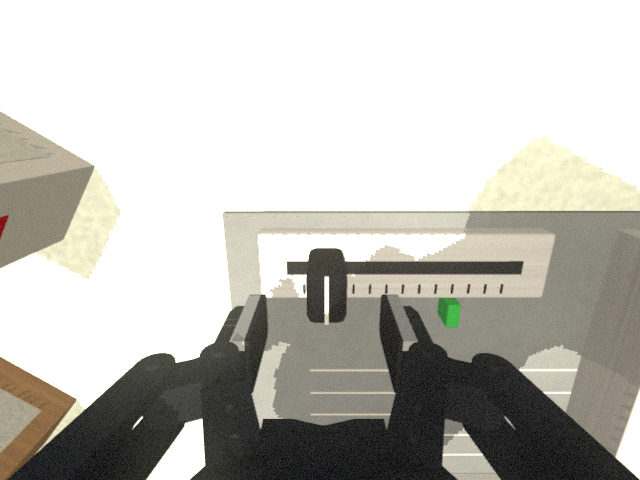

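View pics/s4.png

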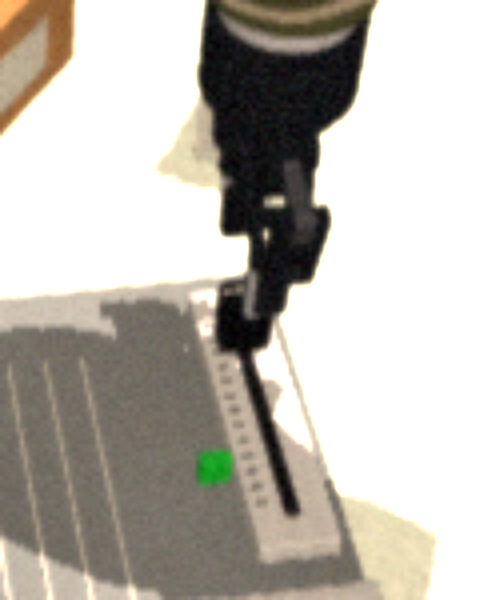

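Both cameras put the tips at about 0.072–0.077, so the tips really sit above the slide. I lower 32 mm in small steps and watch the force.

Emit:
{"api": "step_arm", "payload": {"steps": [0.6,0,0,0.03,0,0,0,0.6,0,0,0.06,0,0,0,0.6,0,0,0.06,0,0,0]}}

```text
time_s: 5.1
position: [0.4689, 0.0186, 0.0316]
tool_rot: [[-0.973, -0.231, -0.003], [-0.231, 0.973, 0.001], [0.003, 0.001, -1.0]]
ft_force: [0.4, 0.1, -0.7]
grip_width: 0.0514
```

Emit:
{"api": "step_arm", "payload": {"steps": [0.6,0,0,0.03,0,0,0,0.6,0,0,0.045,0,0,0,0.6,0,0,0.045,0,0,0]}}

```text
time_s: 5.4
position: [0.4693, 0.0185, 0.0188]
tool_rot: [[-0.973, -0.231, -0.001], [-0.231, 0.973, 0.0], [0.001, 0.001, -1.0]]
ft_force: [0.3, -0.3, -0.4]
grip_width: 0.0515
```

Run:
```python
from h import *
s=env.observe();print(s['position'],s['ft_force'],s['grip_width'])
im,d=imaging.get_image('wrist')
cv2.imwrite('pics/w5.png',cv2.convertScaleAbs(im,alpha=2))
im,d=imaging.get_image('side')
cv2.imwrite('pics/s5.png',cv2.convertScaleAbs(cv2.resize(im[180:330,320:440],None,fx=4,fy=4),alpha=3))
```

```text
[0.46931158 0.0184993  0.01878686] [ 0.32792081 -0.25485354 -0.36171596] 0.051520119308312545
```

View pics/w5.png

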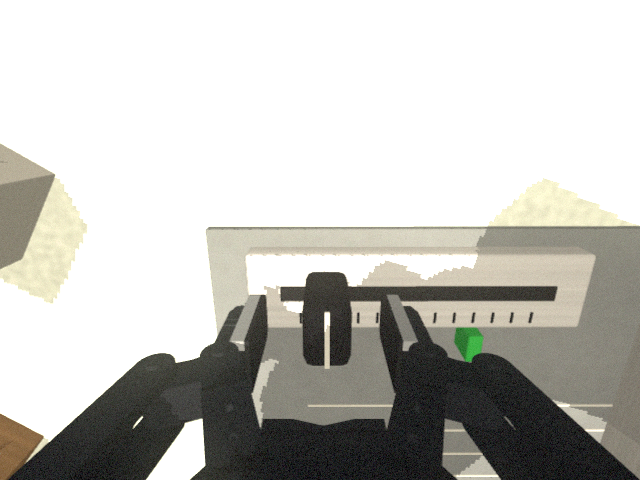

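View pics/s5.png

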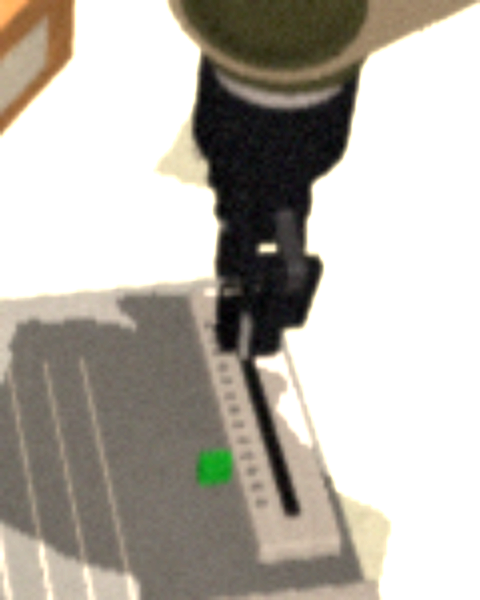

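The fingers now straddle the slide at (327,320) with no contact force. I close on it.

Emit:
{"api": "step_arm", "payload": {"steps": [0,0,0,0,0,0,0,0,0,0,0,0,0,0,0,0,0,0,0,0,0,0,0,0,0,0,0,0], "grip_force": 25}}

```text
time_s: 5.9
position: [0.4698, 0.0184, 0.0198]
tool_rot: [[-0.973, -0.231, 0.001], [-0.231, 0.973, -0.0], [-0.001, -0.0, -1.0]]
ft_force: [-0.3, 0.6, 4.6]
grip_width: 0.0194
```

Run:
```python
from h import *
s=env.observe();print(loc(s['position'][:2]),s['tool_rot'])
plan([*st(-.185,-.0998),.0188],103.45)
```

```text
[-0.18439434 -0.17912956] [[-9.72841284e-01 -2.31472523e-01  5.54815432e-04]
 [-2.31472613e-01  9.72841415e-01 -1.02840036e-04]
 [-5.15942788e-04 -2.28471610e-04 -9.99999841e-01]]
t 5.9 pos [0.4698 0.0184 0.0198] yaw 103.38 F [-0.3   0.55  4.64] w 0.0194
shift [0.0023 0.2644 0.0034] turn [-0.0003  0.0007 -0.0015]
```

Emit:
{"api": "step_arm", "payload": {"steps": [0,0,0,-0.008,0,0,0,0,0,0.05,-0.008,0,0,0,0,0.001,0.11,-0.008,0,0,0,0,0.001,0.17,-0.008,0,0,0,0,0.002,0.22,-0.008,0,0,0,0,0.002,0.259,-0.008,0,0,0,0,0.002,0.259,-0.008,0,0,0,0,0.002,0.259,-0.008,0,0,0]}}

```text
time_s: 6.7
position: [0.4512, 0.0945, 0.0204]
tool_rot: [[-0.973, -0.232, -0.001], [-0.232, 0.973, 0.001], [0.001, 0.001, -1.0]]
ft_force: [7.1, 3.2, -23.3]
grip_width: 0.0193
```

```bash
cat > sl.py <<'E'
from h import *
import sys
s=env.observe();print(s['time_s'],s['position'],loc(s['position'][:2]),s['ft_force'],s['grip_width'])
for cam in ('wrist','side','top'):
    im,d=imaging.get_image(cam);P=cloud(cam,d)
    if cam!='top': cv2.imwrite(f'pics/{cam}_{sys.argv[1]}.png',cv2.convertScaleAbs(im,alpha=2))
    L=np.stack([loc(q) for q in P[...,:2].reshape(-1,2)]).reshape(480,640,2);z=P[...,2]
    hsv=cv2.cvtColor(im,cv2.COLOR_BGR2HSV)
    g=(d>0)&(hsv[...,0]>45)&(hsv[...,0]<80)&(hsv[...,1]>120)&(np.hypot(L[...,0]+.154,L[...,1]+.1)<.02)&(z<.04)
    gt=g&(z>.021)
    if g.sum(): print(cam,'clip',g.sum(),gt.sum(),(np.percentile(L[gt],[2,98],axis=0).mean(0),L[gt].mean(0)) if gt.sum() else '')
    m=(d>0)&(z>.057)&(z<.067)&(abs(L[...,0]+.185)<.016)&(L[...,1]>-.2)&(L[...,1]<-.06)
    if m.sum(): print(cam,'slide',m.sum(),np.percentile(L[m],[2,98],axis=0).mean(0),np.percentile(L[m],[2,98],axis=0))
    for t,zz in (('slide_top',.0615),('clip_mark',.024)):
        for r in imaging.pinpoint(cam,t)[:1]: print(cam,t,round(r['score'],2),np.round(r['pixel'],1),loc(ray(cam,r['pixel'],zz)[:2]))
E
python3 sl.py a
```

```text
6.7 [0.45118512 0.09454645 0.0204241 ] [-0.18483869 -0.10077941] [  7.07919669   3.18964917 -23.28911155] 0.01932224995677526
wrist slide 3801 [-0.18518434 -0.10081959] [[-0.19780323 -0.12184466]
 [-0.17256545 -0.07979453]]
wrist slide_top 0.76 [325.4 337.9] [-0.18392832 -0.10015177]
side clip 63 31 (array([-0.1535945 , -0.09773738]), array([-0.15400704, -0.09706125]))
side slide 73 [-0.18203078 -0.09393012] [[-0.19289484 -0.11196827]
 [-0.17116671 -0.07589198]]
side slide_top 0.68 [390.4 283.2] [-0.18311143 -0.09187125]
side clip_mark 0.7 [356.9 346.1] [-0.09754903  0.01596491]
top clip 21 19 (array([-0.15137659, -0.09960773]), array([-0.15171295, -0.09977177]))
top clip_mark 0.4 [284.2 291.2] [-0.15735756 -0.10255603]
```

View pics/wrist_a.png

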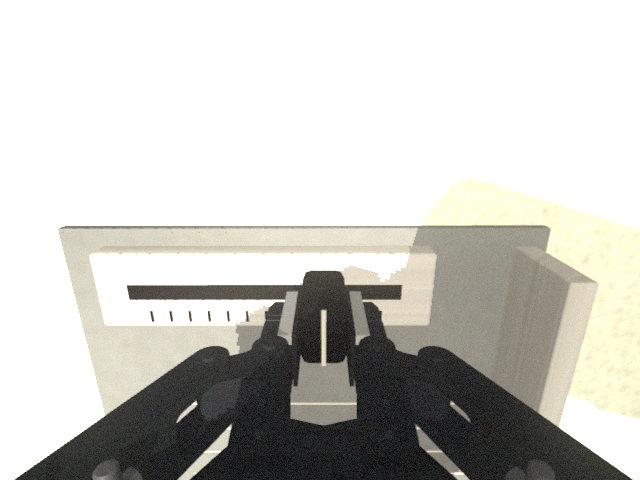

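Emit:
{"api": "step_arm", "payload": {"steps": [0.6,0,0,0.004,0,0,0,0.6,0,0,0.004,0,0,0,0.6,0,0,0.004,0,0,0,0.6,0,0,0.004,0,0,0,0.6,0,0,-0.15,0,0,0,0.6,0,0,-0.3,0,0,0,0.6,0,0,-0.45,0,0,0,0.6,0,0,-0.45,0,0,0]}}

```text
time_s: 7.95
position: [0.4536, 0.0938, 0.1623]
tool_rot: [[-0.973, -0.232, 0.011], [-0.232, 0.973, -0.001], [-0.011, -0.003, -1.0]]
ft_force: [-0.5, -0.1, -1.4]
grip_width: 0.051
```

```bash
python3 sl.py b
```

```text
7.95 [0.45361144 0.0938325  0.16231417] [-0.18264508 -0.1020383 ] [-0.47354414 -0.10854632 -1.40163678] 0.05099292182895111
wrist clip 94 89 (array([-0.15395245, -0.09910875]), array([-0.15397521, -0.09901822]))
wrist slide 713 [-0.18609494 -0.10057261] [[-0.19855632 -0.10923505]
 [-0.17363356 -0.09191018]]
wrist slide_top 0.78 [325.6 227.6] [-0.18901282 -0.09976048]
wrist clip_mark 0.49 [325.6 247. ] [-0.16060374 -0.09930783]
side clip 65 31 (array([-0.15354345, -0.09753619]), array([-0.15358319, -0.09725963]))
side slide 103 [-0.18415535 -0.09920502] [[-0.19658402 -0.10882529]
 [-0.17172667 -0.08958475]]
side slide_top 0.73 [387.5 207.3] [-0.23102114 -0.31345342]
side clip_mark 0.59 [376.4 296. ] [-0.1585822  -0.09264737]
top clip 27 21 (array([-0.15343855, -0.09955842]), array([-0.15393005, -0.09975162]))
top slide 21 [-0.17614537 -0.10559378] [[-0.18104068 -0.11104854]
 [-0.17125006 -0.10013902]]
top slide_top 0.36 [286.6 303.8] [-0.18247792 -0.10516852]
top clip_mark 0.56 [284.1 293.4] [-0.1620002  -0.10124804]
```

View pics/wrist_b.png

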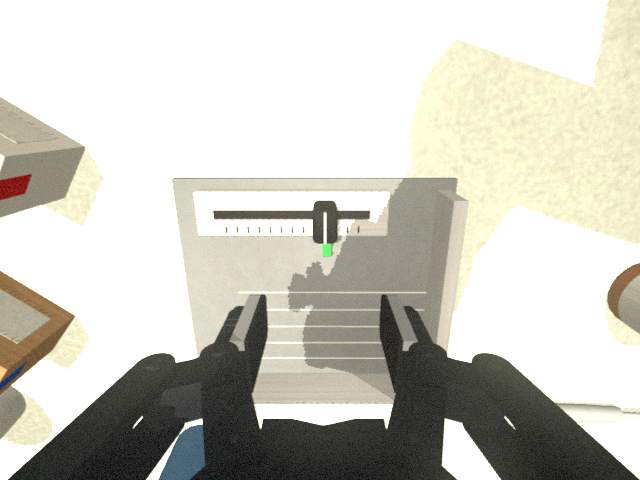

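The slide sits about 1.6 mm from the clip according to both the wrist and side cameras, inside the 5 mm limit. Next is the parcel. I turn the tool −129° while moving over it.

Run:
```python
from h import *
plan([.6265,-.196,.19],103.4-43)
```

```text
t 8.4 pos [0.4509 0.0939 0.1562] yaw 103.38 F [-0.    0.31 -0.57] w 0.051
shift [-0.3457 -1.0754 -0.1137] turn [-2.00e-04 -2.10e-03  9.55e-01]
```

Emit:
{"api": "step_arm", "payload": {"steps": [1,-0.34,-0.9,-0.11,0,0,0.955,1,-0.34,-0.9,-0.11,0,0,0.955,1,-0.34,-0.9,-0.11,0,0,0.955,1,-0.34,-0.9,-0.11,0,0,0.955,1,-0.34,-0.9,-0.11,0,0,0.955,1,-0.34,-0.9,-0.11,0,0,0.955,1,-0.34,-0.9,-0.11,0,0,0.955,1,-0.34,-0.9,-0.11,0,0,0.955]}}

```text
time_s: 9.2
position: [0.6127, -0.1456, 0.1888]
tool_rot: [[-0.869, 0.495, -0.002], [0.495, 0.869, 0.001], [0.002, -0.0, -1.0]]
ft_force: [-0.2, 0.2, -0.2]
grip_width: 0.0856
```

Emit:
{"api": "step_arm", "payload": {"steps": [1,0,0,0,0,0,0.95,1,0,0,0,0,0,0.95,1,0,0,0,0,0,0.95,1,0,0,0,0,0,0.95,1,0,0,0,0,0,0.95,1,0,0,0,0,0,0.95]}}

```text
time_s: 9.8
position: [0.6123, -0.1438, 0.1899]
tool_rot: [[-0.303, 0.953, -0.001], [0.953, 0.303, 0.0], [0.001, -0.001, -1.0]]
ft_force: [0.2, -0.3, -0.2]
grip_width: 0.0852
```

```bash
cat > pc.py <<'E'
from h import *
for cam in ('top','side','wrist'):
    im,d=imaging.get_image(cam);P=cloud(cam,d)
    for t in ('parcel_mid','parcel_white'):
        for r in imaging.regions_of(cam,t)[:1]:
            m=r['mask']&(d>0);q=P[m];q=q[(q[:,2]>0.078)&(q[:,2]<.1)]
            if len(q)>50:
                # robust: drop stray points
                q=q[np.all(abs(q-np.median(q,0))<.075,1)]
                print(cam,t,round(r['score'],2),len(q),np.median(q[:,2]).round(4),cv2.minAreaRect((q[:,:2]*1000).astype(np.float32)))
E
python3 - <<'E'
from h import *
plan([.6265,-.196,.19],-26)
E
python3 pc.py
```

```text
t 9.8 pos [ 0.6123 -0.1438  0.1899] yaw 17.67 F [ 0.2  -0.28 -0.16] w 0.0852
shift [-0.1801 -0.0078 -0.0005] turn [-9.000e-04 -5.000e-04  9.704e-01]
top parcel_mid 0.59 370 0.0927 ((781.2855834960938, 30.452796936035156), (77.89041900634766, 90.12973022460938), 0.5490418672561646)
side parcel_mid 0.78 723 0.0843 ((625.8772583007812, -194.75042724609375), (114.78060150146484, 59.28228759765625), 65.10084533691406)
wrist parcel_mid 0.75 8031 0.0866 ((627.820068359375, -197.5405731201172), (110.75048828125, 56.4693489074707), 64.07807159423828)
wrist parcel_white 0.71 10021 0.0866 ((454.1357727050781, -188.4771270751953), (111.7578125, 56.35506057739258), 70.44384002685547)
```

Emit:
{"api": "step_arm", "payload": {"steps": [1,-0.185,-0.004,0,0,0,0.97,1,-0.185,-0.004,0,0,0,0.97,1,-0.185,-0.004,0,0,0,0.97,1,-0.185,-0.004,0,0,0,0.97,1,-0.185,-0.004,0,0,0,0.97,1,-0.185,-0.004,0,0,0,0.97,1,-0.185,-0.004,0,0,0,0.97]}}

```text
time_s: 10.95
position: [0.6285, -0.1984, 0.1899]
tool_rot: [[0.435, 0.9, -0.0], [0.9, -0.435, 0.0], [-0.0, -0.0, -1.0]]
ft_force: [0.4, 0.6, -0.1]
grip_width: 0.0851
```

```bash
python3 - <<'E'
from h import *
plan([.6275,-.197,.032],-25.9)
im,d=imaging.get_image('wrist');cv2.imwrite('pics/w6.png',cv2.convertScaleAbs(im,alpha=2))
E
python3 pc.py
```

```text
t 10.95 pos [ 0.6285 -0.1984  0.1899] yaw -25.79 F [ 0.36  0.58 -0.11] w 0.0851
shift [ 0.0028 -0.0052  0.5263] turn [-0.0001  0.      0.0026]
top parcel_mid 0.77 608 0.0846 ((640.6721801757812, -168.54409790039062), (47.60123825073242, 55.64901351928711), 63.66091537475586)
top parcel_white 0.63 61 0.0843 ((473.00836181640625, -138.76036071777344), (5.498671531677246, 49.211669921875), 68.07970428466797)
side parcel_mid 0.85 712 0.0845 ((626.0477905273438, -195.04603576660156), (112.25971221923828, 58.22104263305664), 63.695159912109375)
side parcel_white 0.96 739 0.0846 ((451.763427734375, -186.86087036132812), (115.24439239501953, 56.846656799316406), 70.67408752441406)
wrist parcel_mid 0.72 9365 0.0866 ((627.7230224609375, -197.83984375), (111.04156494140625, 56.07573318481445), 64.0619125366211)
wrist parcel_white 0.85 7672 0.0865 ((454.1096496582031, -189.0086669921875), (112.02749633789062, 57.11195373535156), 70.52208709716797)
```

View pics/w6.png

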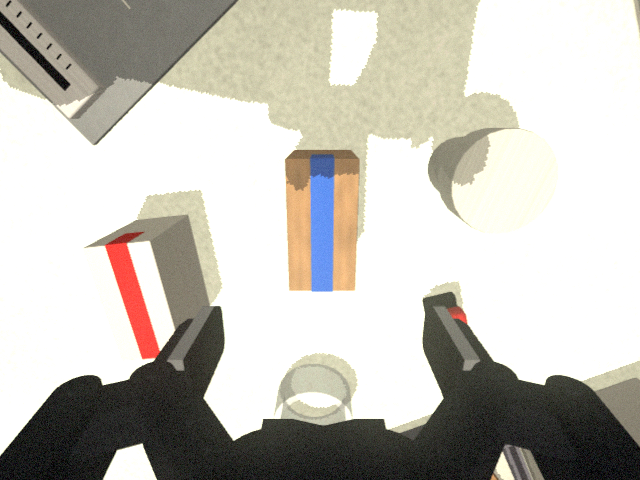

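The parcel is centred and aligned between the open fingers. I descend.

Emit:
{"api": "step_arm", "payload": {"steps": [1,0.003,-0.004,0.15,0,0,0,1,0.003,-0.004,0.3,0,0,0,1,0.003,-0.004,0.4,0,0,0,1,0.003,-0.004,0.45,0,0,0,1,0.003,-0.004,0.49,0,0,0,1,0.003,-0.004,0.525,0,0,0,1,0.003,-0.004,0.525,0,0,0]}}

```text
time_s: 12.15
position: [0.6275, -0.1969, 0.0315]
tool_rot: [[0.438, 0.899, -0.001], [0.899, -0.438, 0.001], [0.0, -0.002, -1.0]]
ft_force: [0.3, -0.6, 0.0]
grip_width: 0.0855
```

Run:
```python
from h import *
plan([.6275,-.197,.032],-25.9)
im,d=imaging.get_image('wrist');cv2.imwrite('pics/w7.png',cv2.convertScaleAbs(im,alpha=2))
im,d=imaging.get_image('side');cv2.imwrite('pics/s7.png',cv2.convertScaleAbs(cv2.resize(im[80:260,220:420],None,fx=3.5,fy=3),alpha=2.5))
```

```text
t 12.15 pos [ 0.6275 -0.1969  0.0315] yaw -25.99 F [ 0.25 -0.58  0.03] w 0.0855
shift [-0.0002  0.0002 -0.0018] turn [-0.0021 -0.     -0.0021]
```

View pics/w7.png

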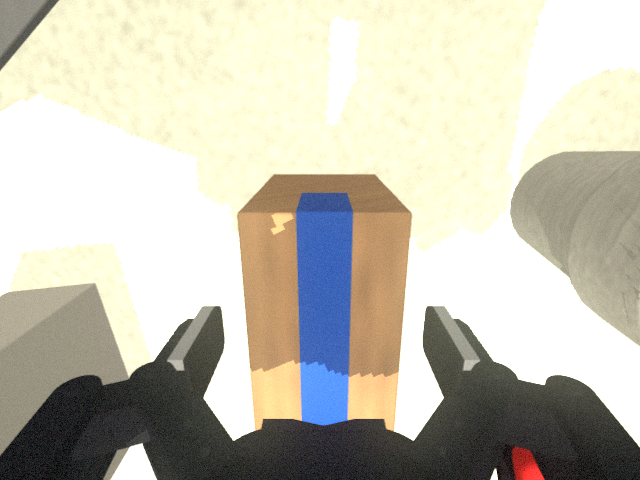

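View pics/s7.png

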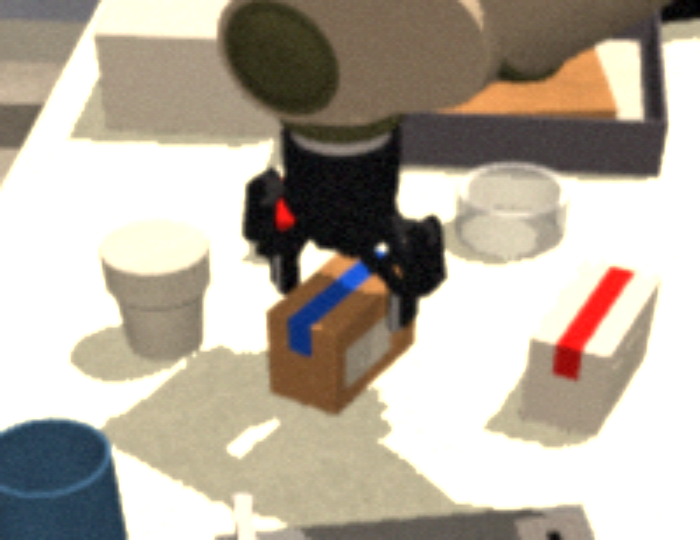

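Emit:
{"api": "step_arm", "payload": {"steps": [0,0,0,0,0,0,0,0,0,0,0,0,0,0,0,0,0,0,0,0,0,0,0,0,0,0,0,0,0,0,0,0,0,0,0], "grip_force": 40}}

```text
time_s: 12.75
position: [0.628, -0.1971, 0.0333]
tool_rot: [[0.438, 0.899, 0.001], [0.899, -0.438, -0.0], [-0.0, 0.001, -1.0]]
ft_force: [-3.2, 0.1, 6.1]
grip_width: 0.0552
```

Run:
```python
from h import *
plan([.6275,-.197,.032],-25.9)
im,d=imaging.get_image('side');P=cloud('side',d);cv2.imwrite('pics/s8.png',cv2.convertScaleAbs(cv2.resize(im[80:260,220:420],None,fx=3.5,fy=3),alpha=2.5))
im,d=imaging.get_image('wrist');P=cloud('wrist',d);cv2.imwrite('pics/w8.png',cv2.convertScaleAbs(im,alpha=2))
s=env.observe();R=s['tool_rot'];L=(P-s['position'])@R
m=(d>0)&(abs(L[...,0])<.02)&(abs(L[...,1])>.031)&(abs(L[...,1])<.05)&(P[...,2]>.02)
print(m.sum(),np.percentile(P[m][:,2],[0,1,3,10]))
```

```text
t 12.75 pos [ 0.628  -0.1971  0.0333] yaw -25.99 F [-3.16  0.08  6.14] w 0.0552
shift [-0.0003 -0.0018  0.0043] turn [ 0.0012  0.0001 -0.002 ]
11037 [0.06105615 0.06707819 0.07224261 0.08466922]
```

View pics/s8.png

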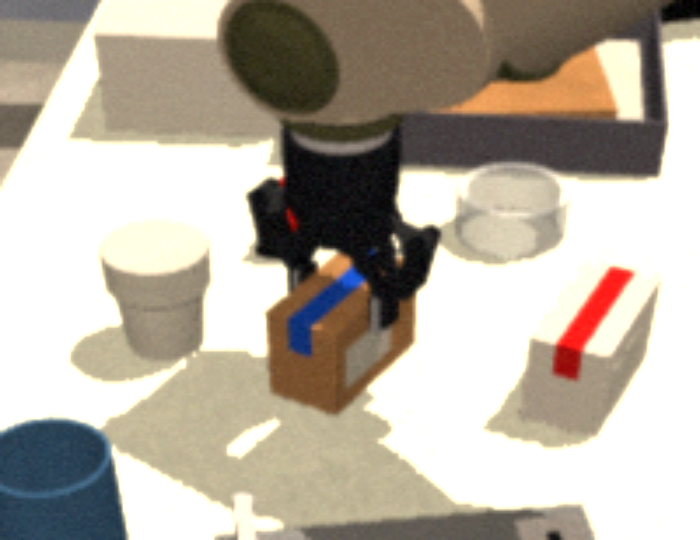

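View pics/w8.png

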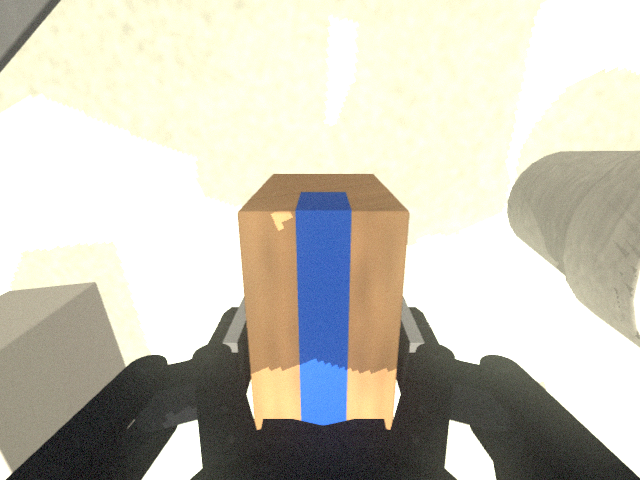

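Gripped at 55 mm. I lift, then turn and carry.

Emit:
{"api": "step_arm", "payload": {"steps": [0,0,0,-0.1,0,0,0,0,0,0,-0.2,0,0,0,0,0,0,-0.28,0,0,0,0,0,0,-0.28,0,0,0,0,0,0,-0.28,0,0,0]}}

```text
time_s: 13.35
position: [0.6273, -0.1968, 0.1151]
tool_rot: [[0.438, 0.899, -0.001], [0.899, -0.438, 0.001], [0.0, -0.002, -1.0]]
ft_force: [0.1, 0.9, -4.9]
grip_width: 0.0551
```

Run:
```python
from h import *
t=st(-.045,-.072);print(t)
plan([*t,.1173],13.45)
im,d=imaging.get_image('side');cv2.imwrite('pics/s9.png',cv2.convertScaleAbs(im,alpha=2))
```

```text
[0.58049017 0.15507181]
t 13.35 pos [ 0.6273 -0.1968  0.1151] yaw -25.99 F [ 0.08  0.87 -4.88] w 0.0551
shift [ 0.9859 -0.6545 -0.0062] turn [-2.000e-03 -8.000e-04 -8.765e-01]
```

View pics/s9.png

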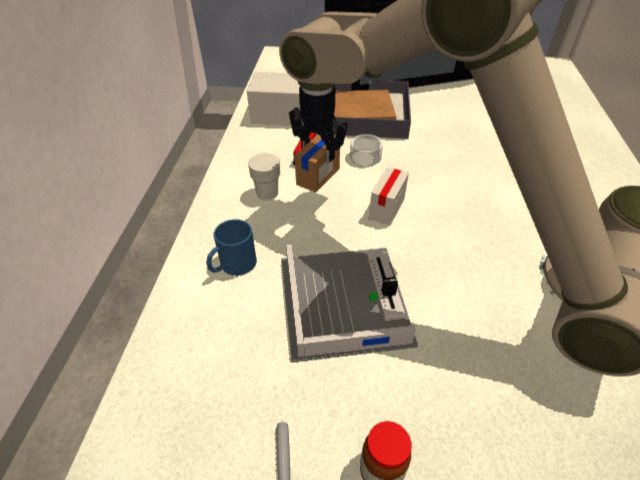

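The parcel at (318,162) is lifted, with a load of about 4.9 N. I carry it across in two moves.

Emit:
{"api": "step_arm", "payload": {"steps": [0,0.14,-0.09,-0.01,0,0,-0.12,0,0.28,-0.18,-0.01,0,0,-0.25,0,0.42,-0.28,-0.01,0,0,-0.37,0,0.56,-0.37,-0.01,0,0,-0.5,0,0.7,-0.46,-0.01,0,0,-0.62,0,0.84,-0.55,-0.01,0,0,-0.75,0,0.94,-0.62,-0.01,0,0,-0.84,0,0.986,-0.655,-0.01,0,0,-0.876,0,0.986,-0.655,-0.01,0,0,-0.876,0,0.986,-0.655,-0.01,0,0,-0.876]}}

```text
time_s: 14.4
position: [0.5807, 0.1543, 0.1183]
tool_rot: [[-0.231, 0.973, -0.002], [0.973, 0.231, -0.001], [-0.0, -0.002, -1.0]]
ft_force: [0.4, 0.1, -3.7]
grip_width: 0.0554
```

```bash
cat > look.py <<'E'
from h import *
import sys
s=env.observe();t=st(-.045,-.072);print('tcp loc',loc(s['position'][:2]))
plan([*t,.04],13.45)
for cam in ('side','wrist','top'):
    im,d=imaging.get_image(cam);P=cloud(cam,d)
    cv2.imwrite(f'pics/{cam}_{sys.argv[1]}.png',cv2.convertScaleAbs(cv2.resize(im[150:400,200:460],None,fx=3,fy=2.4) if cam=='side' else im,alpha=2))
    for r in imaging.regions_of(cam,'parcel_mid')[:1]:
        q=P[r['mask']&(d>0)];med=np.percentile(q[:,2],80);hi=q[abs(q[:,2]-med)<.006]
        rect=cv2.minAreaRect((hi[:,:2]*1000).astype(np.float32))
        print(cam,round(r['score'],2),len(q),len(hi),'topz',np.median(hi[:,2]).round(4),'loc',loc(np.array(rect[0])/1000),rect)
E
python3 look.py c
```

```text
tcp loc [-0.04502669 -0.07282306]
t 14.4 pos [0.5807 0.1543 0.1183] yaw 13.38 F [ 0.39  0.12 -3.69] w 0.0554
shift [0.0028 0.0006 0.261 ] turn [-0.0024  0.0003 -0.0015]
side 0.6 2145 1184 topz 0.17 loc [-0.04624811 -0.05797955] ((576.0142211914062, 168.41709899902344), (56.47926712036133, 84.95835876464844), 12.989319801330566)
wrist 0.83 37506 33186 topz 0.1722 loc [-0.04487703 -0.06415183] ((578.7837524414062, 162.73321533203125), (56.412357330322266, 91.86226654052734), 13.128312110900879)
top 0.67 1061 493 topz 0.047 loc [-0.2411113  -0.60391821] ((513.520263671875, -407.87725830078125), (86.26272583007812, 89.57400512695312), 0.07586413621902466)
```

View pics/side_c.png

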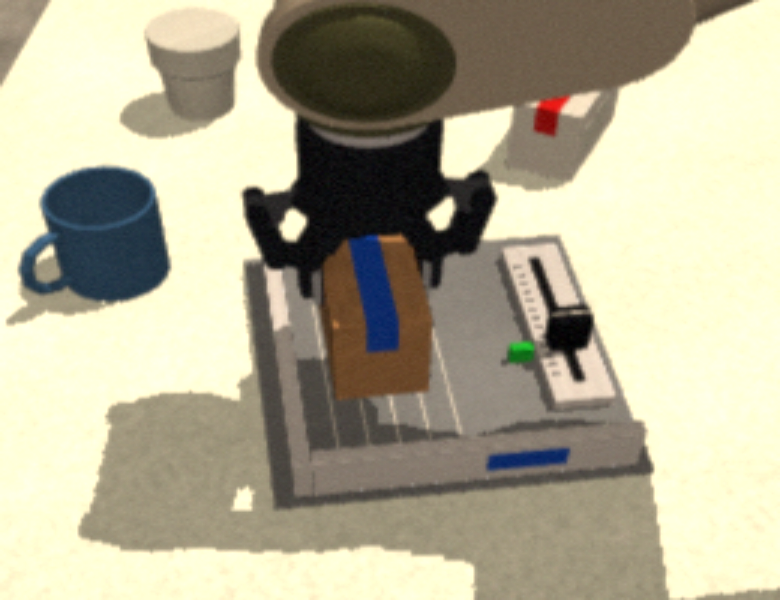

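View pics/wrist_c.png

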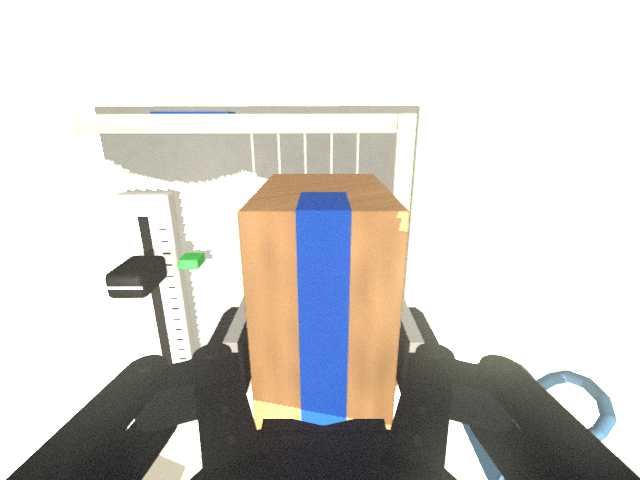

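Emit:
{"api": "step_arm", "payload": {"steps": [0,0.003,0,0.1,0,0,0,0,0.003,0,0.18,0,0,0,0,0.003,0,0.23,0,0,0,0,0.003,0,0.255,0,0,0,0,0.003,0,0.262,0,0,0,0,0.003,0,0.262,0,0,0,0,0.003,0,0.262,0,0,0]}}

```text
time_s: 15.4
position: [0.5812, 0.1558, 0.0418]
tool_rot: [[-0.232, 0.973, 0.002], [0.973, 0.232, 0.0], [-0.0, 0.002, -1.0]]
ft_force: [0.1, -0.6, -3.9]
grip_width: 0.0556
```

```bash
python3 look.py d
```

```text
tcp loc [-0.04411585 -0.07151235]
t 15.4 pos [0.5812 0.1558 0.0418] yaw 13.42 F [ 0.12 -0.57 -3.91] w 0.0556
shift [-0.0016 -0.003   0.0059] turn [ 0.0022  0.0004 -0.0007]
side 0.86 1693 1019 topz 0.0934 loc [-0.045218   -0.05446429] ((576.1981811523438, 172.0755615234375), (55.985591888427734, 80.68306732177734), 13.319615364074707)
wrist 0.79 37456 33174 topz 0.0947 loc [-0.04448459 -0.06158091] ((578.5672607421875, 165.32489013671875), (56.313720703125, 91.57111358642578), 13.739995956420898)
top 0.64 123 64 topz 0.093 loc [-0.04952332 -0.12542131] ((588.5203247070312, 102.06414031982422), (49.460811614990234, 10.55827522277832), 1.7349659204483032)
```

View pics/side_d.png

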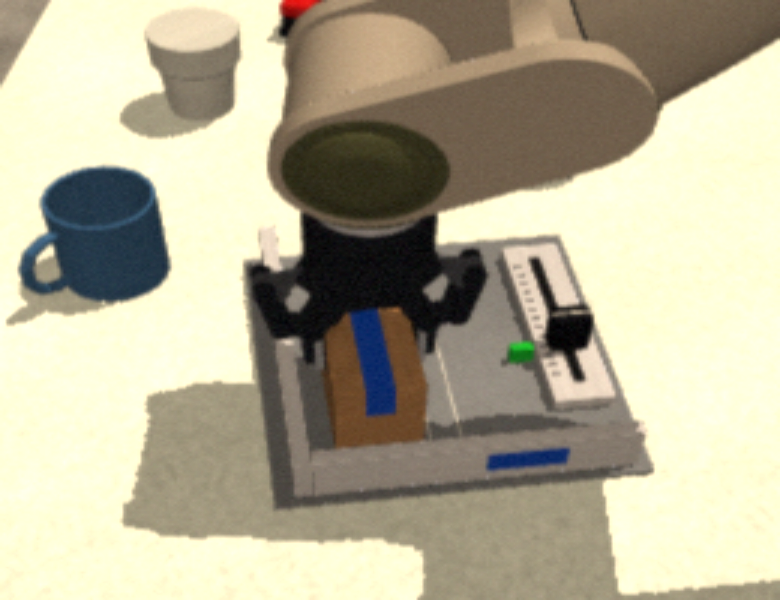

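Emit:
{"api": "step_arm", "payload": {"steps": [0,0,0,0.005,0,0,0,0,0,0,0.008,0,0,0,0,0,0,0.008,0,0,0]}}

```text
time_s: 16.0
position: [0.5808, 0.1558, 0.0393]
tool_rot: [[-0.232, 0.973, 0.001], [0.973, 0.232, -0.0], [-0.0, 0.001, -1.0]]
ft_force: [-3.3, -1.0, 4.8]
grip_width: 0.0553
```

Emit:
{"api": "step_arm", "payload": {"steps": [0,0.01,0.01,0,0,0,0,0,0.02,0.02,0,0,0,0,0,0.03,0.03,0,0,0,0,0,0.03,0.03,0,0,0,0]}}

```text
time_s: 16.4
position: [0.588, 0.1662, 0.0393]
tool_rot: [[-0.232, 0.973, 0.002], [0.973, 0.232, -0.001], [-0.001, 0.001, -1.0]]
ft_force: [-1.5, -3.5, 6.2]
grip_width: 0.0554
```

Emit:
{"api": "step_arm", "payload": {"steps": [0,0,0.007,-0.002,0,0,0,0,0,0.014,-0.002,0,0,0,0,0,0.02,-0.002,0,0,0,0,0,0.02,-0.002,0,0,0]}}

```text
time_s: 16.8
position: [0.5922, 0.1679, 0.0394]
tool_rot: [[-0.232, 0.973, -0.003], [0.973, 0.232, -0.0], [0.0, -0.003, -1.0]]
ft_force: [-7.9, -1.8, 9.0]
grip_width: 0.0554
```

Emit:
{"api": "step_arm", "payload": {"steps": [0,0.007,0,0,0,0,0,0,0.014,0,0,0,0,0,0,0.02,0,0,0,0,0,0,0.02,0,0,0,0,0]}}

```text
time_s: 17.2
position: [0.5925, 0.1739, 0.0393]
tool_rot: [[-0.232, 0.973, 0.002], [0.973, 0.232, 0.0], [-0.0, 0.002, -1.0]]
ft_force: [0.9, -3.2, 2.7]
grip_width: 0.0553
```

```bash
cat > f.py <<'E'
from h import *
s=env.observe();R=s['tool_rot'];p=s['position']
print(s['time_s'],'loc',loc(p[:2]).round(4),'z',p[2].round(4),'F tool x(y_st),y(x_st),z',(R.T@s['ft_force']).round(2),'T',s['wrist_torque'].round(2),'yaw',np.rad2deg(np.arctan2(R[1,1],R[0,1])).round(2))
E
python3 f.py
```

```text
17.2 loc [-0.029  -0.0564] z 0.0393 F tool x(y_st),y(x_st),z [-3.35  0.18 -2.69] T [-0.41 -0.29 -0.01] yaw 13.42
```

Emit:
{"api": "step_arm", "payload": {"steps": [0,0.003,0.003,0,0,0,0,0,0.007,0.007,0,0,0,0,0,0.007,0.007,0,0,0,0,0,0.007,0.007,0,0,0,0]}}

```text
time_s: 17.6
position: [0.5934, 0.1761, 0.0394]
tool_rot: [[-0.232, 0.973, 0.0], [0.973, 0.232, -0.0], [-0.0, 0.0, -1.0]]
ft_force: [-1.5, -5.0, 4.7]
grip_width: 0.0556
```

```bash
python3 f.py
```

```text
17.6 loc [-0.0275 -0.0546] z 0.0394 F tool x(y_st),y(x_st),z [-4.51 -2.65 -4.71] T [-0.74  0.15  0.01] yaw 13.42
```

Emit:
{"api": "step_arm", "payload": {"steps": [0,0.003,0.003,0,0,0,0,0,0.007,0.007,0,0,0,0,0,0.007,0.007,0,0,0,0,0,0.007,0.007,0,0,0,0]}}

```text
time_s: 18.0
position: [0.594, 0.1771, 0.0394]
tool_rot: [[-0.232, 0.973, -0.003], [0.973, 0.232, -0.003], [-0.002, -0.003, -1.0]]
ft_force: [-6.4, -14.0, 10.0]
grip_width: 0.0549
```

```bash
python3 f.py
```

```text
18.0 loc [-0.0267 -0.0537] z 0.0394 F tool x(y_st),y(x_st),z [-12.11  -9.51  -9.93] T [-1.89  0.89  0.06] yaw 13.42
```

Emit:
{"api": "step_arm", "payload": {"steps": [0,0.002,0.002,0,0,0,0,0,0.003,0.005,0,0,0,0,0,0.003,0.005,0,0,0,0,0,0.003,0.005,0,0,0,0,0,0.003,0.005,0,0,0,0]}}

```text
time_s: 18.5
position: [0.5941, 0.1771, 0.0395]
tool_rot: [[-0.232, 0.973, -0.005], [0.973, 0.232, -0.005], [-0.004, -0.007, -1.0]]
ft_force: [-13.2, -19.9, 13.0]
grip_width: 0.0556
```

```bash
python3 f.py; python3 look.py e; python3 f.py; python3 sl.py e
```

```text
18.5 loc [-0.0267 -0.0537] z 0.0395 F tool x(y_st),y(x_st),z [-16.35 -17.55 -12.8 ] T [-2.82  1.58  0.  ] yaw 13.4
tcp loc [-0.02665941 -0.05373153]
t 18.5 pos [0.5941 0.1771 0.0395] yaw 13.4 F [-13.21 -19.9   12.97] w 0.0556
shift [-0.061  -0.0611 -0.0012] turn [-0.0083  0.0048 -0.0012]
side 0.94 1376 1039 topz 0.0911 loc [-0.02733559 -0.03449033] ((588.9425659179688, 195.66200256347656), (56.00056076049805, 76.80541229248047), 13.666766166687012)
wrist 0.73 35962 33118 topz 0.0927 loc [-0.02651164 -0.04418492] ((591.99951171875, 186.4251708984375), (56.35109329223633, 92.3410415649414), 13.696884155273438)
top 0.64 336 187 topz 0.0912 loc [-0.03013455 -0.10420262] ((602.4401245117188, 127.21163177490234), (22.589706420898438, 58.43389892578125), 86.5748519897461)
18.8 loc [-0.0267 -0.0537] z 0.0394 F tool x(y_st),y(x_st),z [-16.5  -18.1  -13.25] T [-2.75  1.59  0.02] yaw 13.4
18.8 [0.59401631 0.17708316 0.03943582] [-0.02672376 -0.0537398 ] [-13.71006766 -20.17789555  13.42807221] 0.055617100620155485
wrist clip 809 427 (array([-0.1520689 , -0.09903174]), array([-0.15165074, -0.09831017]))
wrist slide 1575 [-0.1794227  -0.10021758] [[-0.18924403 -0.10936754]
 [-0.16960136 -0.09106762]]
wrist slide_top 0.98 [  9.8 394.3] [-0.18472616 -0.10210459]
wrist clip_mark 0.59 [112.8 342.5] [-0.15351579 -0.09801444]
side clip 64 30 (array([-0.15365436, -0.0975425 ]), array([-0.15348252, -0.09714038]))
side slide 101 [-0.18449476 -0.09877731] [[-0.19703481 -0.10794563]
 [-0.1719547  -0.08960898]]
side slide_top 0.52 [389.8 282.4] [-0.18243315 -0.09401065]
side clip_mark 0.4 [377.4 293.1] [-0.16222005 -0.0996173 ]
top clip 26 23 (array([-0.15370427, -0.09950902]), array([-0.15360666, -0.09946639]))
top slide 109 [-0.18403462 -0.10135692] [[-0.19650322 -0.11054453]
 [-0.17156602 -0.09216932]]
top slide_top 0.5 [284.  305.3] [-0.18428243 -0.09909826]
top clip_mark 0.4 [284.5 292.1] [-0.15943014 -0.10275067]
```

View pics/side_e.png

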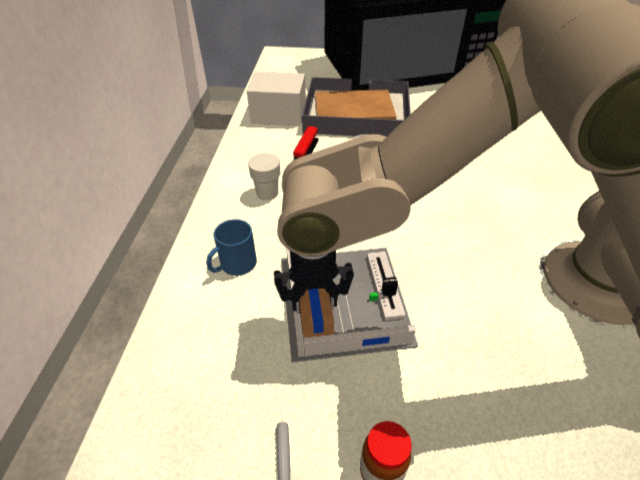

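View pics/wrist_e.png

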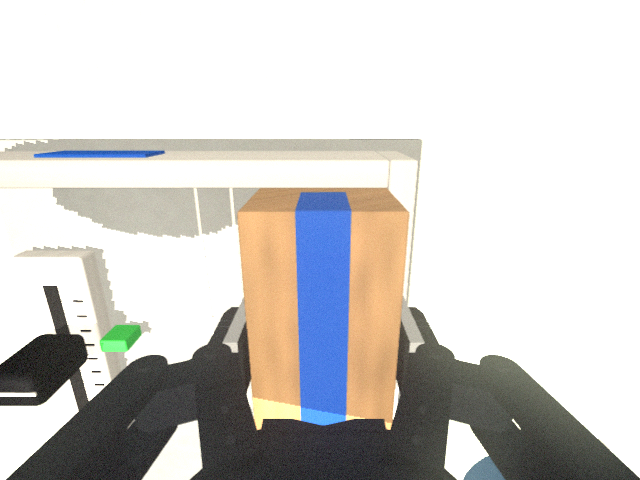

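```bash
python3 f.py; python3 -c "
from rig import close_job
print(close_job())"
```

```text
19.25 loc [-0.0267 -0.0538] z 0.0395 F tool x(y_st),y(x_st),z [-16.69 -18.33 -13.69] T [-2.8   1.6  -0.01] yaw 13.4
the job is handed in; nothing more can be done
None
```

The job is handed in: the slide is at the green clip, and the parcel is held pressed into the corner. The interface gives no verdict, so this rests on my own checks, taken at about 19 s.

**Slide:** I gripped it, moved it about 78 mm, and let go with the parcel still off the stand. The last wrist, side and top pictures put it 1–2 mm from the clip, inside the 5 mm limit.

**Parcel:** I gripped it across its short side, carried it over, set it on the plate and pushed it into the corner.
- **Position:** The tool centre measured x −26.7, y −53.8 mm from the corner, against −28 and −55 wanted. I took this as the parcel's centre; that held along x, but in the last views the parcel's far end was hidden, so its y was only inferred.
- **Angle and height:** The parcel is about 0.2° off the stand's axes, and its top is at z ≈ 0.091 m, so it stands flat.
- **Push:** The measured push was steady at about 17 N toward the side fence and 18 N toward the back fence, with about 13 N downward. Some of the sideways push is friction on the plate, and I could not measure the force on each fence separately.

**Other things:** The mug, cups, jar, stapler and white carton looked unmoved in the pictures I viewed. I did not measure them, or the tape roll and spoon, again at the end.

**What disagreed:**
- **First grip:** My first attempt on the slide closed on empty air. The cameras showed the fingertips about 40 mm higher than the stated tool geometry implied, so I set later heights from the camera depth.
- **Detections:** A few network detections were wrong, such as side-view clip and slide points and some top-view parcel masks where the arm blocked the view. I ignored those and used the depth measurements.

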